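Sort out the mixed-up parts trays

ROBOT

A 6-joint arm with a two-finger parallel gripper is mounted at the origin on a cart in front of the work surface, level with it; the furniture and walls round the work are solid. World frame = base frame: x ahead of the robot, y to its left, z up, the work surface at z = 0. Lengths are in m, angles in rad, forces in N, time in s.
With the tool pointing down it reaches from about 0.4 to 0.825 m from the base axis. Payload 7 kg.
Tool frame: the origin (TCP) lies between the finger pads; the fingertips stand 17 mm ahead of it and the grasp point (between the pads) lies 2 mm behind it; z points along the fingers, y is the line along which they close (so a half turn about z gives the same grasp; the last joint's range is limited). The gripper opens to 88 mm and grips with 3 to 60 N. Pads are 19 mm wide; open, the fingers measure 130 mm over their backs; the gripper's body (78 mm by 193 mm) begins 47 mm behind the grasp point.
Start: joints at [-0.889, 0.359, 0.012, 0, -1.224, -0.288], TCP at [0.259, -0.623, 0.244] pointing down, gripper open.
Joint ranges: [-3.07, 3.07], [-1.43, 2.12], [-1.02, 1.25], [-3.03, 1.67], [-3.05, -0], [-3.03, 3.03]. Speed limits (rad/s): [2.39, 2.39, 3.01, 3.14, 3.14, 3.14].

INTERFACE

Orientations are given as a unit quaternion [x, y, z, w].
In Python, from cell import arm gives the robot as it stands.
- The arm moves only by the tool play_rows, never from a script. Its argument "plan" is a list of rows, each an object of numbers: "dx", "dy", "dz": the shift along the tool's x, y, z in cm; "twist": the turn about the tool's z in units of 5 degrees (1.0 is 5 degrees). A call has 1 to 8 rows; each row is the pose to reach, as a shift and turn from the pose commanded when the call began, along the tool's axes at that moment; what a row does not reach only later rows make up. A row lasts 1/12 s, in which the tool goes at most 41.7 mm and 7.16 degrees, less where a joint would pass 70% of its speed; a pose out of reach is approached as far as the arm can. A call with a gripper value outside its range is refused whole. "gripper" is the opening, from 0 (shut) to 1 (fully open), set as the call begins (left out, the last holds). The fingers move at their own pace and stop on an object; the grip force is fixed at half the most. Time passes only in rows, so rows that repeat a pose let the fingers close. It gives the time, the measured TCP pose, the force, the opening and the grip force at its end, in the units of the state.
- arm.state(): the state, without advancing time (a new reading comes with each control period).
- arm.read_camera(name): name is "scene" or "top" or "wrist"; returns a dict with "pixels" (420x560x3 uint8, blue, green, red), "fx", "fy", "cx", "cy" (pixels), "cam_to_world" (4x4, takes a point from camera to world coordinates). Camera axes: x right, y down, z forward; pixel columns grow to the right and rows downward; lengths in m; the calibration is good to about 2 mm. The wrist camera is an equidistant fisheye: a pixel r from the principal point sees the ray r / f radians off the axis. A picture is of the moment at which its call begins. There is no depth.
- arm.job_done(): hands the job in; it is judged then, once.
The state is a dict: "t": time; "joint_pos": joint angles; "qd": joint speeds; "effort": joint torques, N m; "position": TCP position; "orientation": TCP orientation; "ft_force": force on the tool from outside, world axes, zero at the start; "moment": the same for the moment, N m; "finger_gap": opening from 0.0 (shut) to 1.0 (fully open); "grip_force": force on a finger pad.
Only numpy, scipy, OpenCV 4.12 (cv2) and the standard library are available. Lean on these libraries where they do the work, as an engineer would, in place of code of your own. Each camera call takes 0.05 s, during which the arm holds its last target. There are 200 camera calls.

TASK

The tin, the jar and the two closed boxes have been left in each other's trays. Move each into the middle of its own tray - the tin in the larger round tray, the red-capped jar in the smaller round tray, the larger box in the larger square tray, the smaller box in the smaller square tray - using the empty cork pad as the free spot on the way. Keep all four upright, set them down flat in the trays, and leave the glue bottle standing where it is.

Things in the scene. Friction and masses are not known exactly. Their poses are not given: they have to be found in the camera images.
- tin: round tin can with a teal label, 58 mm across, 72 mm high. Origin: centre of the underside; z up. Loose, stands upright in one of the square trays at the start
- jar: small round white jar with a red screw cap (fixed on), 41 mm across, 65 mm high. Origin: centre of the underside; z up. Loose, stands upright in one of the square trays at the start
- box_large: the larger closed box, plain blue, 50 mm (along its x) by 60 mm (along its y), 40 mm high. Origin: centre of the underside; z up. Loose, lies in one of the round trays at the start
- box_small: the smaller closed box, plain ochre, 40 by 40 mm (along its x and y), 20 mm high. Origin: centre of the underside; z up. Loose, lies in one of the round trays at the start
- round_large: the larger round tray: low fixed tray of bright metal, round, 136 mm over all, 7 mm high, inside 126 mm wide, rim 5 mm thick; it stands on a fixed work board with a dark mat whose top is 15 mm above the bench (z = 0.015); the tray's floor is 3 mm above the mat (z = 0.018). Origin: centre of the underside, on the mat; z up
- round_small: the smaller round tray: low fixed tray of bright metal, round, 104 mm over all, 7 mm high, inside 94 mm wide, rim 5 mm thick; it stands on a fixed work board with a dark mat whose top is 15 mm above the bench (z = 0.015); the tray's floor is 3 mm above the mat (z = 0.018). Origin: centre of the underside, on the mat; z up
- square_large: the larger square tray: low fixed tray of bright metal, square, 136 mm over all, 7 mm high, inside 126 mm wide, rim 5 mm thick; it stands on a fixed work board with a dark mat whose top is 15 mm above the bench (z = 0.015); the tray's floor is 3 mm above the mat (z = 0.018). Origin: centre of the underside, on the mat; z up; x and y along its sides
- square_small: the smaller square tray: low fixed tray of bright metal, square, 104 mm over all, 7 mm high, inside 94 mm wide, rim 5 mm thick; it stands on a fixed work board with a dark mat whose top is 15 mm above the bench (z = 0.015); the tray's floor is 3 mm above the mat (z = 0.018). Origin: centre of the underside, on the mat; z up; x and y along its sides
- cork_pad: flat square cork pad, 100 by 100 mm, 3 mm thick, fixed, empty at the start: the free spot. Origin: centre of its underside, on the mat (z = 0.015); z up
- glue: white glue bottle with a red pointed cap, 28 by 34 mm, 108 mm high, loose, stands beside the work on the same mat, to the robot's left; a bystander. Origin: centre of the underside; z up

How it is judged:
By the outcome, as a careful person would: the job done as asked, in the order asked, and still so for the second after the job is handed in, with the robot touching nothing.
It also fails if it takes over 133 s, if anything falls off the work surface, if the arm or the gripper's body presses on something with over 40 N, if the wrist force passes 120 N, or if a joint passes its speed limit or range.

## Working session

There is one attempt and no reset: what is moved stays moved. The work goes in short steps, Python scripts to look and compute and a tool call to move; the robot and the scene stay as the last step left them, time stands still between calls to the robot, and variables do not carry over. Pictures are saved under pics/ and viewed, at most 14 in all, crops included, and the job is handed in when it is done.

Besides the shell and the picture viewer there is one more tool, called after "Emit:" in YAML: its name, and indented under it one key for each argument. play_rows: Moves the arm, as the interface text tells. Its arguments: {"type":"object","properties":{"plan":{"type":"array","items":{"type":"object","properties":{"dx":{"type":"number"},"dy":{"type":"number"},"dz":{"type":"number"},"twist":{"type":"number"}}}},"gripper":{"type":"number"}},"required":["plan"]}

```bash
ls; mkdir -p pics; python3 - <<'E'
from cell import arm
import cv2, numpy as np
for n in ("top","scene"):
    c=arm.read_camera(n); cv2.imwrite(f"pics/{n}0.png",c["pixels"])
    print(n,c["fx"],c["fy"],c["cx"],c["cy"]); print(np.round(c["cam_to_world"],4))
print(arm.state())
E
```

```text
pics
top 399.40343833979483 399.40343833979483 284.0305310503537 200.57456371995448
[[ 0.0082 -0.9996  0.0282  0.5007]
 [-0.9999 -0.0078  0.014  -0.0698]
 [-0.0138 -0.0283 -0.9995  0.9259]
 [ 0.      0.      0.      1.    ]]
scene 424.6831674928114 424.6831674928114 282.4119489977572 215.46320347971798
[[ 0.6673 -0.3984  0.6293  0.0148]
 [-0.7448 -0.3649  0.5587 -0.5392]
 [ 0.007  -0.8415 -0.5402  0.5115]
 [ 0.      0.      0.      1.    ]]
{'t': 0.1, 'joint_pos': array([-8.88903746e-01,  3.59319451e-01,  1.11601174e-02, -3.26797598e-04,
       -1.22411284e+00, -2.88091541e-01]), 'qd': array([-0.00068632, -0.00188606,  0.00391053,  0.00165753,  0.00031179,
       -0.00110538]), 'effort': array([-7.59136801e-04, -5.84161556e+01,  2.93751687e+01,  7.01552957e+00,
        1.01834658e-02, -5.82473717e-05]), 'position': array([ 0.25881542, -0.62295922,  0.24271456]), 'orientation': array([-1.95576070e-01,  9.80688244e-01,  7.24452079e-04, -2.08102896e-04]), 'ft_force': array([ 1.59014819, -0.2014979 ,  0.50589321]), 'moment': array([-0.003518  ,  0.01090282, -0.00484111]), 'grip_force': 0.0, 'finger_gap': 0.9990813281626735}
```

View pics/top0.png

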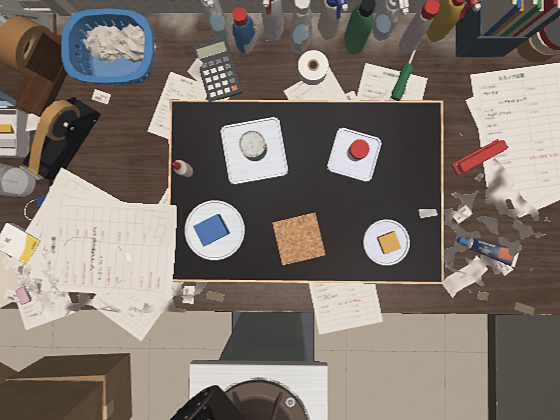

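View pics/scene0.png

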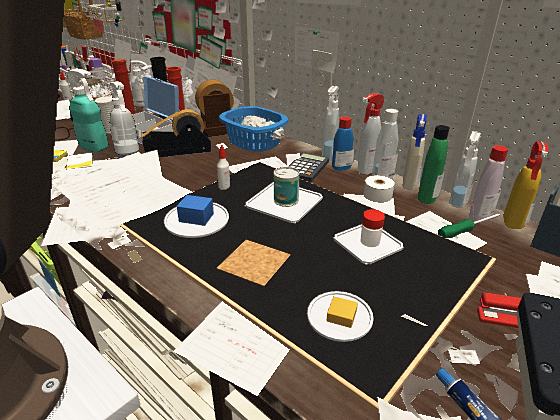

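The top view shows the tin in the large square tray (254,150), jar in the small square (358,150), blue box in the large round (213,230), ochre box in the small round (388,242), cork pad (299,239) and glue (182,168). The scene view agrees. Next I'll measure them.

```bash
cat > h.py <<'E'
from cell import arm
import cv2, numpy as np
def ray(c,p,z):
    p=np.atleast_2d(p).astype(float); T=np.array(c["cam_to_world"])
    d=np.c_[(p[:,0]-c["cx"])/c["fx"],(p[:,1]-c["cy"])/c["fy"],np.ones(len(p))]@T[:3,:3].T
    o=T[:3,3]; return o+d*((z-o[2])/d[:,2])[:,None]
def biggest(m,roi):
    k=np.zeros_like(m); x0,y0,x1,y1=roi; k[y0:y1,x0:x1]=m[y0:y1,x0:x1]
    cs,_=cv2.findContours(k,cv2.RETR_EXTERNAL,cv2.CHAIN_APPROX_NONE)
    return max(cs,key=cv2.contourArea)[:,0,:]
def rect(c,cont,z):
    w=(ray(c,cont,z)[:,:2]*1000).astype(np.float32); r=cv2.minAreaRect(w)
    return np.round(r[0],1),np.round(r[1],1),round(r[2],1)
def circ(c,cont,z):
    w=(ray(c,cont,z)[:,:2]*1000).astype(np.float32); e=cv2.fitEllipse(cv2.convexHull(w))
    return np.round(e[0],1),np.round(e[1],1)
E
python3 - <<'E'
from h import *
c=arm.read_camera("top"); im=c["pixels"]; hsv=cv2.cvtColor(im,cv2.COLOR_BGR2HSV); H,S,V=cv2.split(hsv)
notdark=((V>90)*255).astype(np.uint8)
for n,roi,f in (("RL",(179,195,250,266),circ),("RS",(357,213,416,272),circ),("SL",(212,112,296,190),rect),("SS",(320,120,390,188),rect),("cork",(265,205,335,272),rect)):
    print(n,f(c,biggest(notdark,roi),.018 if n=="cork" else .022))
blue=((H>95)&(H<125)&(S>120)&(V>60)).astype(np.uint8)*255
och=((H>12)&(H<28)&(S>120)&(V>80)).astype(np.uint8)*255
red=(((H<8)|(H>172))&(S>130)&(V>80)).astype(np.uint8)*255
b=biggest(blue,(185,205,240,256));print("blue",rect(c,b,.058))
b=biggest(och,(370,225,405,260));print("och",rect(c,b,.038))
b=biggest(red,(340,130,380,170));print("red",circ(c,b,.083),b.min(0),b.max(0))
b=biggest(red,(170,150,200,185));print("gluecap",ray(c,b.mean(0),.11))
crops=[im[120:180,230:280],im[205:255,185:240],im[222:262,365:410],im[130:170,335:380],im[150:185,165:200]]
cv2.imwrite("pics/cr.png",np.hstack([cv2.resize(x,(260,int(260*x.shape[0]/x.shape[1])),interpolation=cv2.INTER_CUBIC)[:230] for x in crops[:3]]))
s=arm.read_camera("scene"); h2=cv2.cvtColor(s["pixels"],cv2.COLOR_BGR2HSV)
E
```

```text
RL (array([459.1, 100.7]), array([134.8, 137.3]))
RS (array([ 435. , -287.5]), array([103.8, 104.8]))
SL (array([640.7,  12.5]), array([136.4, 137.8]), 10.6)
SS (array([ 632.9, -214.7]), array([105.5, 104.2]), 74.2)
cork (array([440.8, -90.3]), array([ 99.9, 101.3]), 13.8)
blue (array([461.6, 100.6]), array([47.7, 62.5]), 27.0)
och (array([ 435.2, -289.4]), array([38.8, 38.6]), 21.5)
red (array([ 635.7, -215.7]), array([38.2, 38.7])) [350 140] [368 157]
gluecap [[0.59555163 0.16445496 0.11      ]]
```

View pics/cr.png

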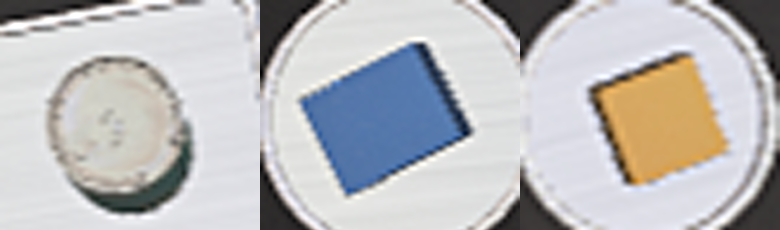

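The crop shows the tin lid centred at about pixel (252.5,144), and the blue and ochre box tops with dark sides facing the camera centre. All sizes fit. I'll write a move helper and start moving.

```bash
cat >> h.py <<'E'
def go(x,y,z,ang,s=None):
    """shift (cm, tool axes) and twist units from the measured pose to x,y,z (mm), closing line at ang (deg)"""
    from scipy.spatial.transform import Rotation as R
    s=s or arm.state(); M=R.from_quat(s["orientation"]).as_matrix()
    d=M.T@(np.array([x,y,z])/1000-s["position"])*100
    a=np.degrees(np.arctan2(M[1,1],M[0,1])); q6=np.degrees(s["joint_pos"][5]); q1=np.degrees(s["joint_pos"][0])
    t=(ang-a+90)%180-90
    q1n=np.degrees(np.arctan2(y,x))
    if abs(q6+t-(q1n-q1))>165: t-=180*np.sign(t)
    print("d",np.round(d,2),"twist",round(-t/5,2),"| at",np.round(s["position"]*1000,1),"ang",round(a,1),"q6",round(q6),"gap",round(s["finger_gap"]*88,1),"F",np.round(s["ft_force"],1),"t",round(s["t"],1))
E
python3 - <<'E'
from h import *
c=arm.read_camera("top"); im=c["pixels"]
print("tin",ray(c,[252.5,143.8],.090))
g=cv2.cvtColor(im,cv2.COLOR_BGR2GRAY)
s=arm.read_camera("scene"); hs=cv2.cvtColor(s["pixels"],cv2.COLOR_BGR2HSV);H,S,V=cv2.split(hs)
blue=((H>95)&(H<125)&(S>120)&(V>60)).astype(np.uint8)*255
b=biggest(blue,(165,180,225,235)); top=b[b[:,1].argmin()]; print("blue far top corner scene",ray(s,top,.058))
c2=arm.read_camera("top")
E
```

```text
tin [[0.64325664 0.00927842 0.09      ]]
blue far top corner scene [[0.46442254 0.13515413 0.058     ]]
```

Emit:
play_rows:
  plan:
    - {"dx":-1.5,"dy":1.2,"twist":-0.5}
    - {"dx":-4.5,"dy":3.6,"twist":-1.7}
    - {"dx":-7.5,"dy":6,"twist":-2.9}
    - {"dx":-10.5,"dy":8.4,"twist":-4.1}
    - {"dx":-13.5,"dy":10.8,"twist":-5.3}
    - {"dx":-15.5,"dy":12.5,"twist":-6}
    - {"dx":-16.4,"dy":13.4,"twist":-6}
    - {"dx":-16.4,"dy":13.4,"twist":-6}

```text
invalid input at $.plan[0]: expected keys dx, dy, dz, twist
```

```bash
python3 -c "
from h import *
go(461,0,200,207)"
```

```text
d [-42.57  49.8    4.35] twist 17.11 | at [ 258.9 -623.2  243.3] ang 112.6 q6 -17 gap 88.0 F [-0.9 -0.4 -0.1] t 0.3
```

```bash
sed -i 's/q1n=.*/q1n=np.degrees(np.arctan2(y,x)+np.arcsin(190\/np.hypot(x,y)))/; s/>165/>120/' h.py
```

Emit:
play_rows:
  plan:
    - {"dx":-1.5,"dy":1.2,"dz":0,"twist":-0.5}
    - {"dx":-4.5,"dy":3.6,"dz":0,"twist":-1.7}
    - {"dx":-7.5,"dy":6,"dz":0,"twist":-2.9}
    - {"dx":-10.5,"dy":8.4,"dz":0,"twist":-4.1}
    - {"dx":-13.5,"dy":10.8,"dz":0,"twist":-5.3}
    - {"dx":-15.5,"dy":12.5,"dz":0,"twist":-6}
    - {"dx":-16.4,"dy":13.4,"dz":0,"twist":-6}
    - {"dx":-16.4,"dy":13.4,"dz":0,"twist":-6}

```text
t: 1.02
position: [0.3601, -0.4347, 0.2442]
orientation: [-0.443, 0.896, -0.0, 0.0]
ft_force: [-0.9, 0.7, 0.3]
finger_gap: 1.001
grip_force: 0.0
```

```bash
python3 -c "
from h import *
go(461,-100,200,27);go(461,101.5,200,27)"
```

```text
d [-32.73  12.29   4.42] twist -12.87 | at [ 360.1 -434.7  244.2] ang 142.7 q6 -7 gap 88.1 F [-0.9  0.7  0.3] t 1.0
d [-48.75  24.51   4.41] twist -12.87 | at [ 360.1 -434.7  244.2] ang 142.7 q6 -7 gap 88.1 F [-0.9  0.7  0.3] t 1.0
```

Emit:
play_rows:
  plan:
    - {"dx":-2,"dy":1,"dz":0.2,"twist":-0.6}
    - {"dx":-5.5,"dy":2.8,"dz":0.6,"twist":-1.6}
    - {"dx":-9,"dy":4.5,"dz":1,"twist":-2.6}
    - {"dx":-12.5,"dy":6.3,"dz":1.4,"twist":-3.6}
    - {"dx":-16,"dy":8,"dz":1.8,"twist":-4.6}
    - {"dx":-19.5,"dy":9.8,"dz":2,"twist":-5.6}
    - {"dx":-22.5,"dy":11.3,"dz":2.2,"twist":-6.4}
    - {"dx":-24.4,"dy":12.2,"dz":2.2,"twist":-6.4}

```text
t: 1.68
position: [0.4105, -0.1671, 0.2215]
orientation: [-0.674, 0.739, -0.0, 0.0]
ft_force: [-0.0, 0.6, -0.2]
finger_gap: 1.004
grip_force: 0.0
```

Emit:
play_rows:
  plan:
    - {"dx":-2.5,"dy":-0.2,"dz":0.2,"twist":-0.6}
    - {"dx":-6,"dy":-0.6,"dz":0.6,"twist":-1.6}
    - {"dx":-10,"dy":-1,"dz":1,"twist":-2.6}
    - {"dx":-14,"dy":-1.3,"dz":1.4,"twist":-3.6}
    - {"dx":-18,"dy":-1.7,"dz":1.8,"twist":-4.6}
    - {"dx":-22,"dy":-2,"dz":2,"twist":-5.6}
    - {"dx":-25.5,"dy":-2.4,"dz":2.2,"twist":-6.4}
    - {"dx":-27.1,"dy":-2.5,"dz":2.2,"twist":-6.5}

```text
t: 2.35
position: [0.4624, 0.1015, 0.1994]
orientation: [0.854, -0.52, 0.0, -0.0]
ft_force: [1.2, 0.1, 1.0]
finger_gap: 1.001
grip_force: 0.0
```

```bash
python3 -c "
from h import *
go(461,101.5,100,27);go(461,101.5,45,27);c=arm.read_camera('wrist');cv2.imwrite('pics/w1.png',c['pixels'])"
```

```text
d [-0.07  0.13  9.94] twist 0.06 | at [462.4 101.5 199.4] ang -152.7 q6 -9 gap 88.1 F [1.2 0.1 1. ] t 2.4
d [-0.07  0.13 15.44] twist 0.06 | at [462.4 101.5 199.4] ang -152.7 q6 -9 gap 88.1 F [1.2 0.1 1. ] t 2.4
```

View pics/w1.png

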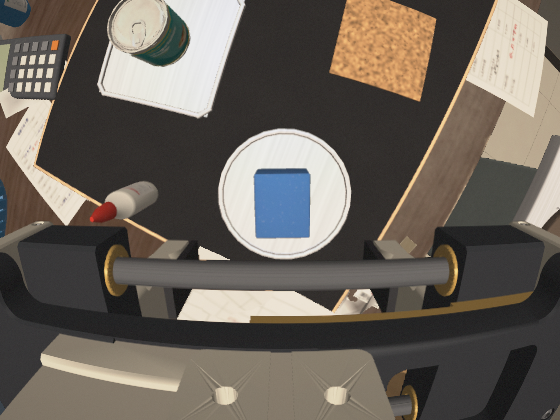

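The wrist view shows the blue box at (282,203), square to the fingers and centred between them, with the glue bottle clear at (125,203). I'll descend and grip.

Emit:
play_rows:
  plan:
    - {"dx":0,"dy":0.1,"dz":2,"twist":0}
    - {"dx":0,"dy":0.1,"dz":5,"twist":0}
    - {"dx":0,"dy":0.1,"dz":8,"twist":0}
    - {"dx":0,"dy":0.1,"dz":11,"twist":0}
    - {"dx":0,"dy":0.1,"dz":13.5,"twist":0}
    - {"dx":0,"dy":0.1,"dz":15,"twist":0}
    - {"dx":0,"dy":0.1,"dz":15.4,"twist":0}
    - {"dx":0,"dy":0.1,"dz":15.4,"twist":0}

```text
t: 3.07
position: [0.46, 0.0972, 0.0446]
orientation: [0.852, -0.523, -0.0, 0.001]
ft_force: [-0.0, 0.2, -0.2]
finger_gap: 1.001
grip_force: 0.0
```

Emit:
play_rows:
  plan:
    - {"dx":0,"dy":0,"dz":0,"twist":0}
    - {"dx":0,"dy":0,"dz":0,"twist":0}
    - {"dx":0,"dy":0,"dz":0,"twist":0}
    - {"dx":0,"dy":0,"dz":0,"twist":0}
    - {"dx":0,"dy":0,"dz":0,"twist":0}
    - {"dx":0,"dy":0,"dz":0,"twist":0}
    - {"dx":0,"dy":0,"dz":0,"twist":0}
    - {"dx":0,"dy":0,"dz":0,"twist":0}
  gripper: 0

```text
t: 3.73
position: [0.4603, 0.0984, 0.046]
orientation: [0.853, -0.522, 0.0, -0.0]
ft_force: [-2.1, -0.1, 5.7]
finger_gap: 0.574
grip_force: 30.0
```

```bash
python3 -c "
from h import *
go(461,101.5,110,27);go(441,-90,110,13.8)"
```

```text
d [-0.25 -0.21 -6.4 ] twist 0.02 | at [460.3  98.4  46. ] ang -152.9 q6 -9 gap 50.5 F [-2.1 -0.1  5.7] t 3.7
d [15.89 10.29 -6.41] twist 2.66 | at [460.3  98.4  46. ] ang -152.9 q6 -9 gap 50.5 F [-2.1 -0.1  5.7] t 3.7
```

Emit:
play_rows:
  plan:
    - {"dx":0,"dy":0,"dz":-1,"twist":0}
    - {"dx":0,"dy":0,"dz":-3,"twist":0}
    - {"dx":0.5,"dy":0.3,"dz":-5,"twist":0}
    - {"dx":1.5,"dy":1,"dz":-6,"twist":0}
    - {"dx":3,"dy":2,"dz":-6.4,"twist":0}
    - {"dx":5,"dy":3.3,"dz":-6.4,"twist":0}
    - {"dx":7.5,"dy":4.9,"dz":-6.4,"twist":0}
    - {"dx":10,"dy":6.5,"dz":-6.4,"twist":0}

```text
t: 4.4
position: [0.447, -0.0218, 0.1094]
orientation: [0.853, -0.522, -0.0, -0.0]
ft_force: [-0.2, -0.1, -0.1]
finger_gap: 0.57
grip_force: 30.0
```

Emit:
play_rows:
  plan:
    - {"dx":2.2,"dy":1.4,"dz":0,"twist":0.6}
    - {"dx":3.8,"dy":2.5,"dz":0,"twist":1.3}
    - {"dx":5,"dy":3.3,"dz":0,"twist":2}
    - {"dx":5.7,"dy":3.7,"dz":0,"twist":2.6}
    - {"dx":5.9,"dy":3.8,"dz":0,"twist":2.6}
    - {"dx":5.9,"dy":3.8,"dz":0,"twist":2.6}
    - {"dx":5.9,"dy":3.8,"dz":0,"twist":2.6}
    - {"dx":5.9,"dy":3.8,"dz":0,"twist":2.6}

```text
t: 5.07
position: [0.4407, -0.0899, 0.1095]
orientation: [0.789, -0.615, -0.0, -0.0]
ft_force: [0.1, 1.0, -0.7]
finger_gap: 0.569
grip_force: 30.0
```

```bash
python3 -c "
from h import *
go(441,-90,46.5,13.8);go(441,-90,46.5,13.8)"
```

```text
d [ 0.01 -0.02  6.3 ] twist 0.07 | at [440.7 -89.9 109.5] ang -165.8 q6 0 gap 50.1 F [ 0.1  1.  -0.7] t 5.1
d [ 0.01 -0.02  6.3 ] twist 0.07 | at [440.7 -89.9 109.5] ang -165.8 q6 0 gap 50.1 F [ 0.1  1.  -0.7] t 5.1
```

Emit:
play_rows:
  plan:
    - {"dx":0,"dy":0,"dz":1.5,"twist":0}
    - {"dx":0,"dy":0,"dz":3.5,"twist":0}
    - {"dx":0,"dy":0,"dz":5,"twist":0}
    - {"dx":0,"dy":0,"dz":5.8,"twist":0}
    - {"dx":0,"dy":0,"dz":6.1,"twist":0}
    - {"dx":0,"dy":0,"dz":6.3,"twist":0}
    - {"dx":0,"dy":0,"dz":6.3,"twist":0}
    - {"dx":0,"dy":0,"dz":6.3,"twist":0}

```text
t: 5.73
position: [0.4413, -0.0901, 0.0471]
orientation: [0.789, -0.615, 0.0, -0.0]
ft_force: [-0.3, 0.2, -0.1]
finger_gap: 0.57
grip_force: 30.0
```

Emit:
play_rows:
  plan:
    - {"dx":0,"dy":0,"dz":0,"twist":0}
    - {"dx":0,"dy":0,"dz":0,"twist":0}
    - {"dx":0,"dy":0,"dz":0,"twist":0}
    - {"dx":0,"dy":0,"dz":0,"twist":0}
    - {"dx":0,"dy":0,"dz":0,"twist":0}
    - {"dx":0,"dy":0,"dz":0,"twist":0}
    - {"dx":0,"dy":0,"dz":0,"twist":0}
    - {"dx":0,"dy":0,"dz":0,"twist":0}
  gripper: 1

```text
t: 6.4
position: [0.4407, -0.0903, 0.0466]
orientation: [0.788, -0.615, -0.0, 0.0]
ft_force: [-0.1, -0.2, 0.4]
finger_gap: 0.995
grip_force: 0.0
```

Emit:
play_rows:
  plan:
    - {"dx":0,"dy":0,"dz":-1,"twist":0}
    - {"dx":0,"dy":0,"dz":-4,"twist":0}
    - {"dx":0,"dy":0,"dz":-8,"twist":0}
    - {"dx":0,"dy":0,"dz":-11,"twist":0}
    - {"dx":0,"dy":0,"dz":-13.5,"twist":0}
    - {"dx":0,"dy":0,"dz":-14.5,"twist":0}
    - {"dx":0,"dy":0,"dz":-14.5,"twist":0}
    - {"dx":0,"dy":0,"dz":-14.5,"twist":0}

```text
t: 7.07
position: [0.4408, -0.0902, 0.1919]
orientation: [0.788, -0.615, 0.0, -0.001]
ft_force: [-0.4, -0.5, 0.1]
finger_gap: 0.997
grip_force: 0.0
```

```bash
python3 -c "
from h import *
go(643,9.5,190,10.6);go(643,9.5,190,-79.4);go(643,9.5,67,10.6)
c=arm.read_camera('top'); cv2.imwrite('pics/t2.png',c['pixels'])
"
```

```text
d [ -4.76 -22.03   0.22] twist 0.69 | at [440.8 -90.2 191.9] ang -165.9 q6 0 gap 87.8 F [-0.4 -0.5  0.1] t 7.1
d [ -4.76 -22.03   0.22] twist -17.31 | at [440.8 -90.2 191.9] ang -165.9 q6 0 gap 87.8 F [-0.4 -0.5  0.1] t 7.1
d [ -4.76 -22.02  12.52] twist 0.69 | at [440.8 -90.2 191.9] ang -165.9 q6 0 gap 87.8 F [-0.4 -0.5  0.1] t 7.1
```

Emit:
play_rows:
  plan:
    - {"dx":-0.4,"dy":-1.8,"dz":0,"twist":0.1}
    - {"dx":-1.2,"dy":-5.5,"dz":0,"twist":0.3}
    - {"dx":-2,"dy":-9.2,"dz":0,"twist":0.5}
    - {"dx":-2.8,"dy":-13,"dz":0,"twist":0.7}
    - {"dx":-3.6,"dy":-16.7,"dz":0,"twist":0.7}
    - {"dx":-4.3,"dy":-20,"dz":0,"twist":0.7}
    - {"dx":-4.7,"dy":-21.7,"dz":0,"twist":0.7}
    - {"dx":-4.8,"dy":-22,"dz":0,"twist":0.7}

```text
t: 7.78
position: [0.6443, 0.0111, 0.1882]
orientation: [0.77, -0.639, -0.001, 0.002]
ft_force: [-0.1, 1.0, -0.7]
finger_gap: 0.995
grip_force: 0.0
```

```bash
python3 -c "
from h import *
c=arm.read_camera('wrist'); cv2.imwrite('pics/w2.png',c['pixels']);print(c['fx'],c['cx'],c['cy'],np.round(c['cam_to_world'],3).tolist())
go(643,9.5,67,10.6)
"
```

```text
325.19226210127806 280.5615560914056 210.36752223223317 [[-0.983, -0.178, -0.049, 0.657], [-0.184, 0.953, 0.241, -0.053], [0.003, 0.246, -0.969, 0.329], [0.0, 0.0, 0.0, 1.0]]
d [ 1.100e-01 -1.000e-02  1.213e+01] twist 0.0 | at [643.2  10.7 188.3] ang -169.4 q6 -8 gap 88.1 F [ 0.7 -0.9 -1.1] t 7.8
```

View pics/w2.png

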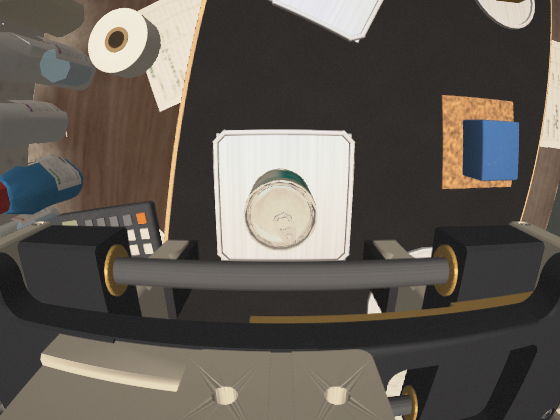

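The wrist view shows the tin lid at (281,212), centred between the fingers. It lies at about (644, 8.5) mm, which agrees with the top view, so I'll descend and grip.

Emit:
play_rows:
  plan:
    - {"dx":0.2,"dy":0,"dz":1.5,"twist":0}
    - {"dx":0.2,"dy":0,"dz":4,"twist":0}
    - {"dx":0.2,"dy":0,"dz":7,"twist":0}
    - {"dx":0.2,"dy":0,"dz":9.5,"twist":0}
    - {"dx":0.2,"dy":0,"dz":11.3,"twist":0}
    - {"dx":0.2,"dy":0,"dz":12,"twist":0}
    - {"dx":0.2,"dy":0,"dz":12.1,"twist":0}
    - {"dx":0.2,"dy":0,"dz":12.1,"twist":0}

```text
t: 8.5
position: [0.6425, 0.0074, 0.0706]
orientation: [0.769, -0.639, -0.0, 0.0]
ft_force: [0.3, -1.0, -0.1]
finger_gap: 0.998
grip_force: 0.0
```

Emit:
play_rows:
  plan:
    - {"dx":0,"dy":0,"dz":0,"twist":0}
    - {"dx":0,"dy":0,"dz":0,"twist":0}
    - {"dx":0,"dy":0,"dz":0,"twist":0}
    - {"dx":0,"dy":0,"dz":0,"twist":0}
    - {"dx":0,"dy":0,"dz":0,"twist":0}
    - {"dx":0,"dy":0,"dz":0,"twist":0}
    - {"dx":0,"dy":0,"dz":0,"twist":0}
    - {"dx":0,"dy":0,"dz":0,"twist":0}
  gripper: 0

```text
t: 9.17
position: [0.6434, 0.008, 0.0712]
orientation: [0.769, -0.639, 0.0, -0.0]
ft_force: [-0.6, 1.3, 5.7]
finger_gap: 0.655
grip_force: 30.0
```

Emit:
play_rows:
  plan:
    - {"dx":0,"dy":0,"dz":-0.5,"twist":0}
    - {"dx":0,"dy":0,"dz":-1.5,"twist":0}
    - {"dx":0,"dy":0,"dz":-3,"twist":0}
    - {"dx":0,"dy":0,"dz":-4.5,"twist":0}
    - {"dx":0,"dy":0,"dz":-5.5,"twist":0}
    - {"dx":0,"dy":0,"dz":-6,"twist":0}
    - {"dx":0,"dy":0,"dz":-6,"twist":0}
    - {"dx":0,"dy":0,"dz":-6,"twist":0}

```text
t: 9.83
position: [0.6426, 0.0078, 0.1304]
orientation: [0.769, -0.639, -0.0, -0.0]
ft_force: [-0.4, 0.0, -1.0]
finger_gap: 0.651
grip_force: 30.0
```

```bash
python3 -c "
from h import *
go(459,100.7,127,10.6)
"
```

```text
d [-12.49  16.35   0.35] twist -0.01 | at [642.6   7.8 130.4] ang -169.4 q6 -7 gap 57.3 F [-0.4  0.  -1. ] t 9.8
```

Emit:
play_rows:
  plan:
    - {"dx":-0.5,"dy":0.7,"dz":0,"twist":0}
    - {"dx":-1.5,"dy":2,"dz":0,"twist":0}
    - {"dx":-3,"dy":3.9,"dz":0,"twist":0}
    - {"dx":-4.6,"dy":6,"dz":0,"twist":0}
    - {"dx":-6.2,"dy":8.1,"dz":0,"twist":0}
    - {"dx":-7.8,"dy":10.2,"dz":0,"twist":0}
    - {"dx":-9.3,"dy":12.2,"dz":0,"twist":0}
    - {"dx":-10.6,"dy":13.9,"dz":0,"twist":0}

```text
t: 10.5
position: [0.4842, 0.0866, 0.1297]
orientation: [0.769, -0.639, -0.0, 0.001]
ft_force: [-1.4, 0.3, -1.0]
finger_gap: 0.647
grip_force: 30.0
```

Emit:
play_rows:
  plan:
    - {"dx":-1,"dy":1.3,"dz":0,"twist":0}
    - {"dx":-1.6,"dy":2.1,"dz":0,"twist":0}
    - {"dx":-1.9,"dy":2.5,"dz":0,"twist":0}
    - {"dx":-1.9,"dy":2.5,"dz":0,"twist":0}
    - {"dx":-1.9,"dy":2.5,"dz":0,"twist":0}
    - {"dx":-1.9,"dy":2.5,"dz":0,"twist":0}
    - {"dx":-1.9,"dy":2.5,"dz":0,"twist":0}

```text
t: 11.08
position: [0.4593, 0.1004, 0.1304]
orientation: [0.769, -0.639, 0.0, 0.0]
ft_force: [0.1, -0.2, -0.3]
finger_gap: 0.648
grip_force: 30.0
```

```bash
python3 -c "
from h import *
go(459,100.7,71.2,10.6)
c=arm.read_camera('top'); cv2.imwrite('pics/t3.png',c['pixels'][90:290,160:450].repeat(2,0).repeat(2,1))
"
```

```text
d [-0.04  0.02  5.92] twist -0.02 | at [459.3 100.4 130.4] ang -169.5 q6 -26 gap 57.0 F [ 0.1 -0.2 -0.3] t 11.1
```

View pics/t3.png

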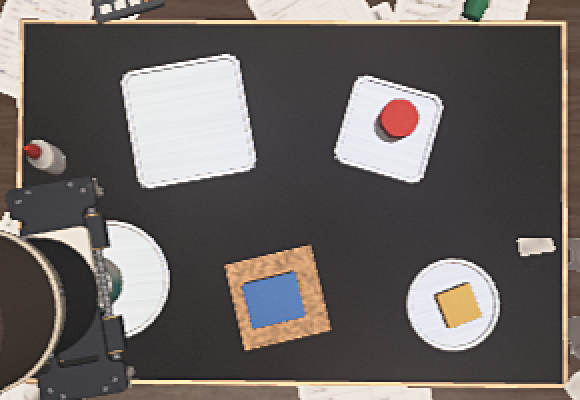

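The top view shows the tin over the large round tray, the blue box on the cork and the large square tray empty. The gripper body's end at crop (55,200) is near the glue at (45,155), so I'll turn the wrist away before lowering.

Emit:
play_rows:
  plan:
    - {"dx":0,"dy":0,"dz":0,"twist":0.6}
    - {"dx":0,"dy":0,"dz":0,"twist":1.8}
    - {"dx":0,"dy":0,"dz":0,"twist":3}
    - {"dx":0,"dy":0,"dz":0,"twist":4.2}
    - {"dx":0,"dy":0,"dz":0,"twist":5.4}
    - {"dx":0,"dy":0,"dz":0,"twist":6.6}
    - {"dx":0,"dy":0,"dz":0,"twist":7.5}
    - {"dx":0,"dy":0,"dz":0,"twist":8}

```text
t: 11.8
position: [0.459, 0.1003, 0.1304]
orientation: [-0.502, 0.865, -0.0, -0.0]
ft_force: [-0.1, -0.5, -1.1]
finger_gap: 0.648
grip_force: 30.0
```

Emit:
play_rows:
  plan:
    - {"dx":0,"dy":0,"dz":0.8,"twist":0}
    - {"dx":0,"dy":0,"dz":2.2,"twist":0}
    - {"dx":0,"dy":0,"dz":3.8,"twist":0}
    - {"dx":0,"dy":0,"dz":5,"twist":0}
    - {"dx":0,"dy":0,"dz":5.5,"twist":0}
    - {"dx":0,"dy":0,"dz":5.8,"twist":0}
    - {"dx":0,"dy":0,"dz":5.9,"twist":0}
    - {"dx":0,"dy":0,"dz":5.9,"twist":0}

```text
t: 12.47
position: [0.4589, 0.1006, 0.0717]
orientation: [-0.504, 0.863, -0.0, 0.0]
ft_force: [0.7, 0.7, -1.2]
finger_gap: 0.647
grip_force: 30.0
```

```bash
python3 -c "
from h import *
go(459,100.7,71.2,-30)
"
```

```text
d [-0.01 -0.    0.05] twist 0.12 | at [458.9 100.6  71.7] ang 150.6 q6 -66 gap 56.9 F [ 0.7  0.7 -1.2] t 12.5
```

Next: release, lift, and turn back over the blue box on the cork.

Emit:
play_rows:
  plan:
    - {"dx":0,"dy":0,"dz":0,"twist":0}
    - {"dx":0,"dy":0,"dz":0,"twist":0}
    - {"dx":0,"dy":0,"dz":0,"twist":0}
    - {"dx":0,"dy":0,"dz":0,"twist":0}
    - {"dx":0,"dy":0,"dz":0,"twist":0}
    - {"dx":0,"dy":0,"dz":0,"twist":0}
    - {"dx":0,"dy":0,"dz":0,"twist":0}
  gripper: 1

```text
t: 13.05
position: [0.4588, 0.1007, 0.0716]
orientation: [-0.504, 0.864, 0.0, 0.0]
ft_force: [-0.1, -0.4, -0.1]
finger_gap: 0.994
grip_force: 0.0
```

Emit:
play_rows:
  plan:
    - {"dx":0,"dy":0,"dz":-1,"twist":0}
    - {"dx":0,"dy":0,"dz":-3,"twist":0}
    - {"dx":0,"dy":0,"dz":-6,"twist":0}
    - {"dx":0,"dy":0,"dz":-9,"twist":0}
    - {"dx":0,"dy":0,"dz":-11,"twist":0}
    - {"dx":0,"dy":0,"dz":-12,"twist":0}
    - {"dx":0,"dy":0,"dz":-12,"twist":0}

```text
t: 13.63
position: [0.4598, 0.1012, 0.1939]
orientation: [-0.504, 0.863, 0.0, 0.002]
ft_force: [0.3, 0.4, 0.3]
finger_gap: 1.002
grip_force: 0.0
```

```bash
python3 -c "
from h import *
go(441,-90,190,13.8)
"
```

```text
d [17.58 -7.75  0.34] twist -8.64 | at [459.8 101.2 193.9] ang 150.6 q6 -66 gap 88.1 F [0.3 0.4 0.3] t 13.6
```

Emit:
play_rows:
  plan:
    - {"dx":1.5,"dy":-0.7,"dz":0,"twist":-0.7}
    - {"dx":4.5,"dy":-2,"dz":0,"twist":-2}
    - {"dx":7.5,"dy":-3.3,"dz":0,"twist":-3.4}
    - {"dx":10.5,"dy":-4.6,"dz":0,"twist":-4.8}
    - {"dx":13.5,"dy":-6,"dz":0,"twist":-6.2}
    - {"dx":16,"dy":-7,"dz":0,"twist":-7.6}
    - {"dx":17.6,"dy":-7.7,"dz":0,"twist":-8.6}
    - {"dx":17.6,"dy":-7.7,"dz":0,"twist":-8.6}

```text
t: 14.3
position: [0.4377, -0.093, 0.19]
orientation: [0.787, -0.617, -0.001, 0.001]
ft_force: [-0.0, 0.1, 0.5]
finger_gap: 0.997
grip_force: 0.0
```

```bash
python3 -c "
from h import *
go(441,-90,46,13.8)
c=arm.read_camera('top'); cv2.imwrite('pics/t4.png',c['pixels'][90:290,160:450].repeat(2,0).repeat(2,1))
"
```

```text
d [-0.21 -0.43 14.4 ] twist 0.01 | at [437.7 -93.  190. ] ang -166.2 q6 0 gap 87.8 F [-0.   0.1  0.5] t 14.3
```

View pics/t4.png

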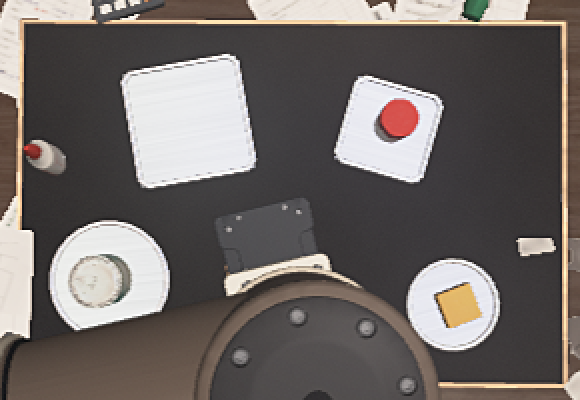

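The tin stands in the large round tray with its lid at crop (97,281). I'll measure it, and the blue box from the earlier top picture.

```bash
python3 -c "
from h import *
c=arm.read_camera('top')
im=cv2.imread('pics/t3.png')[::2,::2]; full=np.zeros((420,560,3),np.uint8); full[90:290,160:450]=im
H,S,V=cv2.split(cv2.cvtColor(full,cv2.COLOR_BGR2HSV))
for lo in (60,100,130):
  b=biggest(((H>95)&(H<125)&(S>120)&(V>lo)).astype(np.uint8)*255,(270,215,330,270)); print(rect(c,b,.058))
print('tin',ray(c,[208.5,230.5],.09))
go(440.5,-88,46,13.8)
"
```

```text
(array([440.6, -84.9]), array([48.2, 56.3]), 14.5)
(array([440.6, -84.9]), array([48.2, 56.3]), 14.5)
(array([440.6, -84.9]), array([48.2, 56.3]), 14.5)
tin [[0.4602955  0.09966541 0.09      ]]
d [-0.26 -0.29 14.44] twist -0.09 | at [438.5 -91.1 190.4] ang -166.6 q6 0 gap 88.3 F [ 0.1 -0.2 -0.2] t 14.4
```

Emit:
play_rows:
  plan:
    - {"dx":-0.45,"dy":-0.3,"dz":2,"twist":0}
    - {"dx":-0.45,"dy":-0.3,"dz":5,"twist":0}
    - {"dx":-0.45,"dy":-0.3,"dz":8,"twist":0}
    - {"dx":-0.45,"dy":-0.3,"dz":11,"twist":0}
    - {"dx":-0.45,"dy":-0.3,"dz":13.2,"twist":0}
    - {"dx":-0.45,"dy":-0.3,"dz":14.2,"twist":0}
    - {"dx":-0.45,"dy":-0.3,"dz":14.4,"twist":0}
    - {"dx":-0.45,"dy":-0.3,"dz":14.4,"twist":0}

```text
t: 15.07
position: [0.4406, -0.0849, 0.0466]
orientation: [0.786, -0.619, -0.001, 0.001]
ft_force: [-0.5, -0.4, 0.5]
finger_gap: 1.001
grip_force: 0.0
```

Emit:
play_rows:
  plan:
    - {"dx":0,"dy":0,"dz":0,"twist":0}
    - {"dx":0,"dy":0,"dz":0,"twist":0}
    - {"dx":0,"dy":0,"dz":0,"twist":0}
    - {"dx":0,"dy":0,"dz":0,"twist":0}
    - {"dx":0,"dy":0,"dz":0,"twist":0}
    - {"dx":0,"dy":0,"dz":0,"twist":0}
    - {"dx":0,"dy":0,"dz":0,"twist":0}
    - {"dx":0,"dy":0,"dz":0,"twist":0}
  gripper: 0

```text
t: 15.73
position: [0.4412, -0.0854, 0.0479]
orientation: [0.786, -0.619, 0.0, -0.0]
ft_force: [-1.8, 0.1, 5.0]
finger_gap: 0.566
grip_force: 30.0
```

Emit:
play_rows:
  plan:
    - {"dx":0,"dy":0,"dz":-0.7,"twist":0}
    - {"dx":0,"dy":0,"dz":-2,"twist":0}
    - {"dx":0,"dy":0,"dz":-4,"twist":0}
    - {"dx":0,"dy":0,"dz":-5.5,"twist":0}
    - {"dx":0,"dy":0,"dz":-6,"twist":0}
    - {"dx":0,"dy":0,"dz":-6,"twist":0}
    - {"dx":0,"dy":0,"dz":-6,"twist":0}

```text
t: 16.32
position: [0.441, -0.0854, 0.1074]
orientation: [0.786, -0.619, 0.0, -0.0]
ft_force: [-0.4, 0.1, -1.0]
finger_gap: 0.569
grip_force: 30.0
```

```bash
python3 -c "
from h import *
go(640.7,12.5,106,10.6)
"
```

```text
d [ -4.84 -21.71   0.15] twist 0.59 | at [441.  -85.4 107.4] ang -166.5 q6 -1 gap 50.1 F [-0.4  0.1 -1. ] t 16.3
```

Emit:
play_rows:
  plan:
    - {"dx":-0.2,"dy":-0.9,"dz":0,"twist":0.1}
    - {"dx":-0.6,"dy":-2.7,"dz":0,"twist":0.3}
    - {"dx":-1.1,"dy":-5,"dz":0,"twist":0.5}
    - {"dx":-1.7,"dy":-7.6,"dz":0,"twist":0.6}
    - {"dx":-2.3,"dy":-10.4,"dz":0,"twist":0.6}
    - {"dx":-2.9,"dy":-13.1,"dz":0,"twist":0.6}
    - {"dx":-3.5,"dy":-15.8,"dz":0,"twist":0.6}
    - {"dx":-4,"dy":-18,"dz":0,"twist":0.6}

```text
t: 16.98
position: [0.6084, -0.0033, 0.1058]
orientation: [0.769, -0.639, -0.0, 0.001]
ft_force: [1.2, -0.1, 0.1]
finger_gap: 0.571
grip_force: 30.0
```

Emit:
play_rows:
  plan:
    - {"dx":-0.2,"dy":-1.7,"dz":0,"twist":0}
    - {"dx":-0.4,"dy":-2.9,"dz":0,"twist":0}
    - {"dx":-0.5,"dy":-3.6,"dz":0,"twist":0}
    - {"dx":-0.6,"dy":-3.8,"dz":0,"twist":0}
    - {"dx":-0.6,"dy":-3.8,"dz":0,"twist":0}
    - {"dx":-0.6,"dy":-3.8,"dz":0,"twist":0}
    - {"dx":-0.6,"dy":-3.8,"dz":0,"twist":0}

```text
t: 17.57
position: [0.6423, 0.0083, 0.1075]
orientation: [0.769, -0.639, -0.0, 0.0]
ft_force: [0.8, -0.2, 0.2]
finger_gap: 0.565
grip_force: 30.0
```

```bash
python3 -c "
from h import *
go(640.7,12.5,48,10.6)
"
```

```text
d [-0.44  0.08  5.95] twist -0.01 | at [642.3   8.3 107.5] ang -169.5 q6 -8 gap 49.7 F [ 0.8 -0.2  0.2] t 17.6
```

Emit:
play_rows:
  plan:
    - {"dx":-0.45,"dy":0.1,"dz":0.5,"twist":0}
    - {"dx":-0.45,"dy":0.1,"dz":2,"twist":0}
    - {"dx":-0.45,"dy":0.1,"dz":4,"twist":0}
    - {"dx":-0.45,"dy":0.1,"dz":5.3,"twist":0}
    - {"dx":-0.45,"dy":0.1,"dz":5.7,"twist":0}
    - {"dx":-0.45,"dy":0.1,"dz":5.9,"twist":0}
    - {"dx":-0.45,"dy":0.1,"dz":5.95,"twist":0}
    - {"dx":-0.45,"dy":0.1,"dz":5.95,"twist":0}

```text
t: 18.23
position: [0.6417, 0.013, 0.0489]
orientation: [0.769, -0.639, 0.0, -0.001]
ft_force: [-0.5, 0.0, -0.5]
finger_gap: 0.567
grip_force: 30.0
```

Emit:
play_rows:
  plan:
    - {"dx":0,"dy":0,"dz":0,"twist":0}
    - {"dx":0,"dy":0,"dz":0,"twist":0}
    - {"dx":0,"dy":0,"dz":0,"twist":0}
    - {"dx":0,"dy":0,"dz":0,"twist":0}
    - {"dx":0,"dy":0,"dz":0,"twist":0}
    - {"dx":0,"dy":0,"dz":0,"twist":0}
    - {"dx":0,"dy":0,"dz":0,"twist":0}
  gripper: 1

```text
t: 18.82
position: [0.6412, 0.0128, 0.0481]
orientation: [0.769, -0.639, -0.0, 0.0]
ft_force: [-0.7, -0.3, -0.5]
finger_gap: 0.987
grip_force: 0.0
```

Emit:
play_rows:
  plan:
    - {"dx":0,"dy":0,"dz":-1,"twist":0}
    - {"dx":0,"dy":0,"dz":-4,"twist":0}
    - {"dx":0,"dy":0,"dz":-8,"twist":0}
    - {"dx":0,"dy":0,"dz":-11,"twist":0}
    - {"dx":0,"dy":0,"dz":-13.5,"twist":0}
    - {"dx":0,"dy":0,"dz":-14.5,"twist":0}
    - {"dx":0,"dy":0,"dz":-14.5,"twist":0}

```text
t: 19.4
position: [0.6428, 0.013, 0.1974]
orientation: [0.769, -0.639, 0.002, -0.002]
ft_force: [0.9, -0.1, -0.1]
finger_gap: 0.999
grip_force: 0.0
```

```bash
python3 -c "
from h import *
go(435,-289,190,21.5)
go(435,-289,190,21.5-90)
"
```

```text
d [25.87 25.98  0.57] twist -2.18 | at [642.8  13.  197.4] ang -169.4 q6 -8 gap 87.9 F [ 0.9 -0.1 -0.1] t 19.4
d [25.87 25.98  0.57] twist 15.82 | at [642.8  13.  197.4] ang -169.4 q6 -8 gap 87.9 F [ 0.9 -0.1 -0.1] t 19.4
```

Emit:
play_rows:
  plan:
    - {"dx":1,"dy":1,"dz":0,"twist":0}
    - {"dx":3,"dy":3,"dz":0,"twist":0}
    - {"dx":5.5,"dy":5.5,"dz":0,"twist":0}
    - {"dx":8,"dy":8,"dz":0,"twist":0}
    - {"dx":10.5,"dy":10.5,"dz":0,"twist":0}
    - {"dx":13,"dy":13,"dz":0,"twist":0}
    - {"dx":15.5,"dy":15.6,"dz":0,"twist":0}
    - {"dx":18,"dy":18.1,"dz":0,"twist":0}

```text
t: 20.07
position: [0.4936, -0.1986, 0.1918]
orientation: [0.769, -0.639, -0.001, 0.001]
ft_force: [1.0, -0.2, 0.1]
finger_gap: 1.001
grip_force: 0.0
```

Emit:
play_rows:
  plan:
    - {"dx":2.5,"dy":2.5,"dz":0,"twist":-0.5}
    - {"dx":5,"dy":5,"dz":0,"twist":-1.2}
    - {"dx":7,"dy":7,"dz":0,"twist":-1.8}
    - {"dx":7.8,"dy":7.8,"dz":0,"twist":-2.2}
    - {"dx":7.9,"dy":7.9,"dz":0,"twist":-2.2}
    - {"dx":7.9,"dy":7.9,"dz":0,"twist":-2.2}
    - {"dx":7.9,"dy":7.9,"dz":0,"twist":-2.2}

```text
t: 20.65
position: [0.4327, -0.2892, 0.1924]
orientation: [0.827, -0.563, -0.001, 0.0]
ft_force: [-0.0, 0.3, -0.0]
finger_gap: 1.003
grip_force: 0.0
```

```bash
python3 -c "
from h import *
go(435,-288.8,42,21.5)
c=arm.read_camera('wrist'); cv2.imwrite('pics/w5.png',c['pixels'])
H,S,V=cv2.split(cv2.cvtColor(c['pixels'],cv2.COLOR_BGR2HSV))
b=biggest(((H>12)&(H<28)&(S>150)&(V>120)).astype(np.uint8)*255,(200,120,360,250)); print(b.min(0),b.max(0),cv2.minAreaRect(b))
c=arm.read_camera('top'); H,S,V=cv2.split(cv2.cvtColor(c['pixels'],cv2.COLOR_BGR2HSV))
b=biggest(((H>95)&(H<125)&(S>120)&(V>100)).astype(np.uint8)*255,(212,112,296,190)); print('blue',rect(c,b,.058))
"
```

```text
d [ 0.06 -0.24 15.04] twist -0.0 | at [ 432.7 -289.2  192.4] ang -158.5 q6 34 gap 88.3 F [-0.   0.3 -0. ] t 20.6
[259 175] [300 217] ((279.5, 196.0), (42.0, 41.0), 90.0)
blue (array([641.6,  12.9]), array([46.9, 57.4]), 11.7)
```

View pics/w5.png

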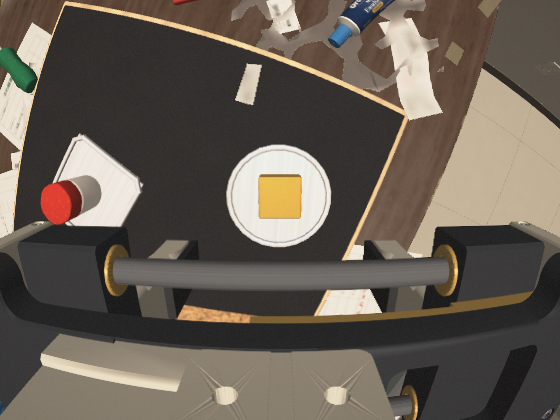

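Emit:
play_rows:
  plan:
    - {"dx":0.05,"dy":-0.2,"dz":2,"twist":0}
    - {"dx":0.05,"dy":-0.2,"dz":5,"twist":0}
    - {"dx":0.05,"dy":-0.2,"dz":8,"twist":0}
    - {"dx":0.05,"dy":-0.2,"dz":11,"twist":0}
    - {"dx":0.05,"dy":-0.2,"dz":13.2,"twist":0}
    - {"dx":0.05,"dy":-0.2,"dz":14.4,"twist":0}
    - {"dx":0.05,"dy":-0.2,"dz":14.7,"twist":0}
    - {"dx":0.05,"dy":-0.2,"dz":14.7,"twist":0}

```text
t: 21.42
position: [0.435, -0.2885, 0.0452]
orientation: [0.827, -0.562, -0.001, 0.0]
ft_force: [-0.1, -0.0, 0.6]
finger_gap: 0.997
grip_force: 0.0
```

Emit:
play_rows:
  plan:
    - {"dx":0,"dy":0,"dz":0,"twist":0}
    - {"dx":0,"dy":0,"dz":0,"twist":0}

```text
t: 21.58
position: [0.4362, -0.2892, 0.0472]
orientation: [0.827, -0.562, 0.001, -0.0]
ft_force: [-0.4, 0.6, -0.2]
finger_gap: 1.002
grip_force: 0.0
```

```bash
python3 -c "
from h import *
go(435,-288.8,42,21.5)
"
```

```text
d [-0.08  0.09  0.52] twist 0.02 | at [ 436.2 -289.2   47.2] ang -158.4 q6 34 gap 88.2 F [-0.4  0.6 -0.2] t 21.6
```

Emit:
play_rows:
  plan:
    - {"dx":0,"dy":0,"dz":0.2,"twist":0}
    - {"dx":0,"dy":0,"dz":0.45,"twist":0}
    - {"dx":0,"dy":0,"dz":0.45,"twist":0}
    - {"dx":0,"dy":0,"dz":0.45,"twist":0}

```text
t: 21.92
position: [0.4351, -0.2893, 0.0417]
orientation: [0.827, -0.562, 0.0, -0.0]
ft_force: [-0.1, 0.5, -0.3]
finger_gap: 1.001
grip_force: 0.0
```

Emit:
play_rows:
  plan:
    - {"dx":0,"dy":0,"dz":0,"twist":0}
    - {"dx":0,"dy":0,"dz":0,"twist":0}
    - {"dx":0,"dy":0,"dz":0,"twist":0}
    - {"dx":0,"dy":0,"dz":0,"twist":0}
    - {"dx":0,"dy":0,"dz":0,"twist":0}
    - {"dx":0,"dy":0,"dz":0,"twist":0}
    - {"dx":0,"dy":0,"dz":0,"twist":0}
    - {"dx":0,"dy":0,"dz":0,"twist":0}
  gripper: 0

```text
t: 22.58
position: [0.4351, -0.2892, 0.0415]
orientation: [0.827, -0.562, -0.0, 0.0]
ft_force: [0.2, -0.0, 0.4]
finger_gap: 0.454
grip_force: 4.7
```

Emit:
play_rows:
  plan:
    - {"dx":0,"dy":0,"dz":0,"twist":0}
    - {"dx":0,"dy":0,"dz":-0.7,"twist":0}
    - {"dx":0,"dy":0,"dz":-2,"twist":0}
    - {"dx":0,"dy":0,"dz":-4,"twist":0}
    - {"dx":0,"dy":0,"dz":-5.5,"twist":0}
    - {"dx":0,"dy":0,"dz":-6,"twist":0}
    - {"dx":0,"dy":0,"dz":-6,"twist":0}
    - {"dx":0,"dy":0,"dz":-6,"twist":0}

```text
t: 23.25
position: [0.435, -0.2891, 0.1015]
orientation: [0.827, -0.562, 0.0, -0.0]
ft_force: [-0.4, 0.5, -0.1]
finger_gap: 0.452
grip_force: 30.0
```

```bash
python3 -c "
from h import *
go(441,-90,102,13.8)
"
```

```text
d [-18.3   -7.87  -0.05] twist 1.55 | at [ 435.  -289.1  101.5] ang -158.5 q6 34 gap 39.8 F [-0.4  0.5 -0.1] t 23.2
```

Emit:
play_rows:
  plan:
    - {"dx":-0.8,"dy":-0.3,"dz":0,"twist":0}
    - {"dx":-2.3,"dy":-1,"dz":0,"twist":0}
    - {"dx":-4.5,"dy":-1.9,"dz":0,"twist":0}
    - {"dx":-6.8,"dy":-2.9,"dz":0,"twist":0}
    - {"dx":-9.1,"dy":-3.9,"dz":0,"twist":0}
    - {"dx":-11.4,"dy":-4.9,"dz":0,"twist":0}
    - {"dx":-13.6,"dy":-5.8,"dz":0,"twist":0}
    - {"dx":-15.5,"dy":-6.7,"dz":0,"twist":0}

```text
t: 23.92
position: [0.4393, -0.1188, 0.1006]
orientation: [0.827, -0.562, -0.001, 0.001]
ft_force: [1.1, 0.2, -0.3]
finger_gap: 0.455
grip_force: 30.0
```

Emit:
play_rows:
  plan:
    - {"dx":-1.3,"dy":-0.5,"dz":0,"twist":0.5}
    - {"dx":-2.2,"dy":-0.9,"dz":0,"twist":1}
    - {"dx":-2.7,"dy":-1.1,"dz":0,"twist":1.5}
    - {"dx":-2.8,"dy":-1.2,"dz":0,"twist":1.5}
    - {"dx":-2.8,"dy":-1.2,"dz":0,"twist":1.5}
    - {"dx":-2.8,"dy":-1.2,"dz":0,"twist":1.5}
    - {"dx":-2.8,"dy":-1.2,"dz":0,"twist":1.5}

```text
t: 24.5
position: [0.4411, -0.0903, 0.1012]
orientation: [0.789, -0.615, -0.0, 0.0]
ft_force: [0.1, -0.2, -0.8]
finger_gap: 0.454
grip_force: 30.0
```

```bash
python3 -c "
from h import *
go(441,-90,42,13.8)
"
```

```text
d [-0.03 -0.    5.92] twist 0.06 | at [441.1 -90.3 101.2] ang -165.9 q6 0 gap 40.0 F [ 0.1 -0.2 -0.8] t 24.5
```

Emit:
play_rows:
  plan:
    - {"dx":0,"dy":0,"dz":0.8,"twist":0}
    - {"dx":0,"dy":0,"dz":2.5,"twist":0}
    - {"dx":0,"dy":0,"dz":4.2,"twist":0}
    - {"dx":0,"dy":0,"dz":5.3,"twist":0}
    - {"dx":0,"dy":0,"dz":5.7,"twist":0}
    - {"dx":0,"dy":0,"dz":5.9,"twist":0}
    - {"dx":0,"dy":0,"dz":5.9,"twist":0}
    - {"dx":0,"dy":0,"dz":5.9,"twist":0}

```text
t: 25.17
position: [0.4417, -0.09, 0.0429]
orientation: [0.788, -0.615, 0.0, -0.0]
ft_force: [-0.3, 0.0, -0.3]
finger_gap: 0.451
grip_force: 30.0
```

Emit:
play_rows:
  plan:
    - {"dx":0,"dy":0,"dz":0,"twist":0}
    - {"dx":0,"dy":0,"dz":0,"twist":0}
    - {"dx":0,"dy":0,"dz":0,"twist":0}
    - {"dx":0,"dy":0,"dz":0,"twist":0}
    - {"dx":0,"dy":0,"dz":0,"twist":0}
    - {"dx":0,"dy":0,"dz":0,"twist":0}
    - {"dx":0,"dy":0,"dz":0,"twist":0}
  gripper: 1

```text
t: 25.75
position: [0.4414, -0.09, 0.0426]
orientation: [0.788, -0.615, 0.0, -0.0]
ft_force: [0.3, -0.1, -0.1]
finger_gap: 0.925
grip_force: 0.0
```

Emit:
play_rows:
  plan:
    - {"dx":0,"dy":0,"dz":-1,"twist":0}
    - {"dx":0,"dy":0,"dz":-4,"twist":0}
    - {"dx":0,"dy":0,"dz":-8,"twist":0}
    - {"dx":0,"dy":0,"dz":-11,"twist":0}
    - {"dx":0,"dy":0,"dz":-13.5,"twist":0}
    - {"dx":0,"dy":0,"dz":-14.5,"twist":0}
    - {"dx":0,"dy":0,"dz":-14.5,"twist":0}

```text
t: 26.33
position: [0.4429, -0.0898, 0.1905]
orientation: [0.788, -0.615, 0.002, -0.002]
ft_force: [0.8, 0.5, 1.1]
finger_gap: 0.999
grip_force: 0.0
```

```bash
python3 -c "
from h import *
go(635,-216,185,-15.8)
"
```

```text
d [ 16.91 -15.56   0.65] twist 5.98 | at [442.9 -89.8 190.5] ang -165.9 q6 0 gap 87.9 F [0.8 0.5 1.1] t 26.3
```

Emit:
play_rows:
  plan:
    - {"dx":1.5,"dy":-1.4,"dz":0,"twist":0.5}
    - {"dx":4.2,"dy":-3.9,"dz":0,"twist":1.4}
    - {"dx":7,"dy":-6.4,"dz":0,"twist":2.4}
    - {"dx":9.8,"dy":-9,"dz":0,"twist":3.4}
    - {"dx":12.5,"dy":-11.5,"dz":0,"twist":4.4}
    - {"dx":15,"dy":-13.8,"dz":0,"twist":5.3}
    - {"dx":16.5,"dy":-15.2,"dz":0,"twist":6}
    - {"dx":16.9,"dy":-15.6,"dz":0,"twist":6}

```text
t: 27.0
position: [0.6353, -0.2179, 0.1847]
orientation: [-0.6, 0.8, 0.001, -0.001]
ft_force: [-0.1, 0.4, -0.2]
finger_gap: 1.0
grip_force: 0.0
```

Emit:
play_rows:
  plan:
    - {"dx":0,"dy":0,"dz":0,"twist":0}
    - {"dx":0,"dy":0,"dz":0,"twist":0}
    - {"dx":0,"dy":0,"dz":0,"twist":0}

```text
t: 27.25
position: [0.6327, -0.2154, 0.1871]
orientation: [-0.603, 0.798, 0.0, -0.0]
ft_force: [-1.0, 0.5, 0.5]
finger_gap: 0.995
grip_force: 0.0
```

```bash
python3 -c "
from h import *
c=arm.read_camera('wrist'); cv2.imwrite('pics/w6.png',c['pixels'])
print(c['fx'],c['cx'],c['cy'],np.round(c['cam_to_world'],4).tolist())
go(635,-216,64,-15.8)
c=arm.read_camera('top'); H,S,V=cv2.split(cv2.cvtColor(c['pixels'],cv2.COLOR_BGR2HSV))
b=biggest(((H>12)&(H<28)&(S>150)&(V>120)).astype(np.uint8)*255,(270,215,330,270)); print('och',rect(c,b,.038))
"
```

```text
325.19226210127806 280.5615560914056 210.36752223223317 [[-0.9619, 0.2651, 0.0665, 0.615], [0.2733, 0.9322, 0.2373, -0.2784], [0.001, 0.2464, -0.9692, 0.3279], [0.0, 0.0, 0.0, 1.0]]
d [ 1.000e-02 -2.300e-01  1.236e+01] twist -0.01 | at [ 632.9 -215.3  187.6] ang 164.1 q6 -14 gap 87.9 F [ 0.8 -0.3 -0.7] t 27.3
och (array([420.7, -78.1]), array([0., 0.]), 0.0)
```

View pics/w6.png

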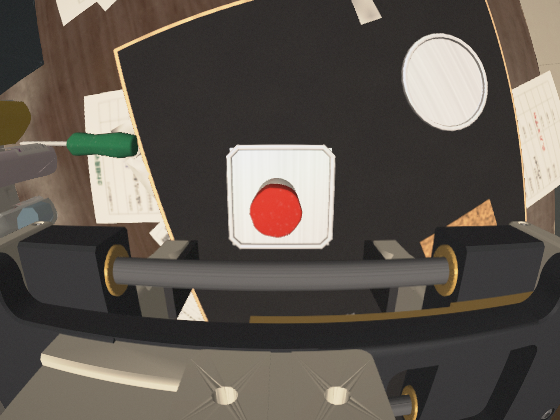

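The red cap is at (275.5,210.5), about 4 mm off the finger midline. The two views put it at (635.5,-217.5) mm, so I'll correct, descend and grip.

Emit:
play_rows:
  plan:
    - {"dx":0.15,"dy":-0.3,"dz":1,"twist":0}
    - {"dx":0.15,"dy":-0.3,"dz":3.5,"twist":0}
    - {"dx":0.15,"dy":-0.3,"dz":6.5,"twist":0}
    - {"dx":0.15,"dy":-0.3,"dz":9.5,"twist":0}
    - {"dx":0.15,"dy":-0.3,"dz":11.8,"twist":0}
    - {"dx":0.15,"dy":-0.3,"dz":12.8,"twist":0}
    - {"dx":0.15,"dy":-0.3,"dz":13.1,"twist":0}
    - {"dx":0.15,"dy":-0.3,"dz":13.1,"twist":0}

```text
t: 28.02
position: [0.6361, -0.2182, 0.0563]
orientation: [-0.602, 0.798, 0.0, -0.0]
ft_force: [0.0, 0.2, 0.9]
finger_gap: 0.997
grip_force: 0.0
```

Emit:
play_rows:
  plan:
    - {"dx":0,"dy":0,"dz":0,"twist":0}
    - {"dx":0,"dy":0,"dz":0,"twist":0}
    - {"dx":0,"dy":0,"dz":0,"twist":0}
    - {"dx":0,"dy":0,"dz":0,"twist":0}
    - {"dx":0,"dy":0,"dz":0,"twist":0}
    - {"dx":0,"dy":0,"dz":0,"twist":0}
    - {"dx":0,"dy":0,"dz":0,"twist":0}
    - {"dx":0,"dy":0,"dz":0,"twist":0}
  gripper: 0

```text
t: 28.68
position: [0.6362, -0.2183, 0.0566]
orientation: [-0.602, 0.798, -0.0, 0.0]
ft_force: [-0.1, 0.2, 1.8]
finger_gap: 0.46
grip_force: 30.2
```

Emit:
play_rows:
  plan:
    - {"dx":0,"dy":0,"dz":0,"twist":0}
    - {"dx":0,"dy":0,"dz":0,"twist":0}
    - {"dx":0,"dy":0,"dz":-1,"twist":0}
    - {"dx":0,"dy":0,"dz":-2.5,"twist":0}
    - {"dx":0,"dy":0,"dz":-4.5,"twist":0}
    - {"dx":0,"dy":0,"dz":-5.7,"twist":0}
    - {"dx":0,"dy":0,"dz":-6,"twist":0}
    - {"dx":0,"dy":0,"dz":-6,"twist":0}

```text
t: 29.35
position: [0.6369, -0.2183, 0.118]
orientation: [-0.602, 0.798, -0.001, 0.001]
ft_force: [0.6, 0.0, -0.3]
finger_gap: 0.458
grip_force: 30.0
```

```bash
python3 -c "
from h import *
go(435,-287.5,116,-15.8)
"
```

```text
d [12.2  17.51  0.15] twist -0.03 | at [ 636.9 -218.3  118. ] ang 164.1 q6 -14 gap 40.3 F [ 0.6  0.  -0.3] t 29.4
```

Emit:
play_rows:
  plan:
    - {"dx":0.5,"dy":0.7,"dz":0,"twist":0}
    - {"dx":1.5,"dy":2.1,"dz":0,"twist":0}
    - {"dx":3,"dy":4.2,"dz":0,"twist":0}
    - {"dx":4.5,"dy":6.4,"dz":0,"twist":0}
    - {"dx":6,"dy":8.6,"dz":0,"twist":0}
    - {"dx":7.5,"dy":10.8,"dz":0,"twist":0}
    - {"dx":9,"dy":13,"dz":0,"twist":0}
    - {"dx":10.4,"dy":15,"dz":0,"twist":0}

```text
t: 30.02
position: [0.4603, -0.2771, 0.1153]
orientation: [-0.602, 0.798, 0.001, -0.001]
ft_force: [-0.1, -0.1, -0.8]
finger_gap: 0.46
grip_force: 30.0
```

Emit:
play_rows:
  plan:
    - {"dx":0.9,"dy":1.3,"dz":0,"twist":0}
    - {"dx":1.5,"dy":2.1,"dz":0,"twist":0}
    - {"dx":1.8,"dy":2.5,"dz":0,"twist":0}
    - {"dx":1.8,"dy":2.5,"dz":0,"twist":0}
    - {"dx":1.8,"dy":2.5,"dz":0,"twist":0}
    - {"dx":1.8,"dy":2.5,"dz":0,"twist":0}
    - {"dx":1.8,"dy":2.5,"dz":0,"twist":0}

```text
t: 30.6
position: [0.4353, -0.2874, 0.1164]
orientation: [-0.603, 0.798, -0.0, -0.0]
ft_force: [-0.4, -0.6, 0.3]
finger_gap: 0.456
grip_force: 30.0
```

```bash
python3 -c "
from h import *
go(435,-287.5,57,-15.8)
"
```

```text
d [0.02 0.02 5.94] twist -0.02 | at [ 435.3 -287.4  116.4] ang 164.1 q6 -4 gap 40.2 F [-0.4 -0.6  0.3] t 30.6
```

Emit:
play_rows:
  plan:
    - {"dx":0,"dy":0,"dz":0.8,"twist":0}
    - {"dx":0,"dy":0,"dz":2.5,"twist":0}
    - {"dx":0,"dy":0,"dz":4.2,"twist":0}
    - {"dx":0,"dy":0,"dz":5.3,"twist":0}
    - {"dx":0,"dy":0,"dz":5.7,"twist":0}
    - {"dx":0,"dy":0,"dz":5.9,"twist":0}
    - {"dx":0,"dy":0,"dz":5.95,"twist":0}
    - {"dx":0,"dy":0,"dz":5.95,"twist":0}

```text
t: 31.27
position: [0.4349, -0.2876, 0.0573]
orientation: [-0.602, 0.798, -0.0, 0.0]
ft_force: [-0.7, -0.3, 0.1]
finger_gap: 0.46
grip_force: 30.0
```

Emit:
play_rows:
  plan:
    - {"dx":0,"dy":0,"dz":0,"twist":0}
    - {"dx":0,"dy":0,"dz":0,"twist":0}
    - {"dx":0,"dy":0,"dz":0,"twist":0}
    - {"dx":0,"dy":0,"dz":0,"twist":0}
    - {"dx":0,"dy":0,"dz":0,"twist":0}
    - {"dx":0,"dy":0,"dz":0,"twist":0}
    - {"dx":0,"dy":0,"dz":0,"twist":0}
    - {"dx":0,"dy":0,"dz":0,"twist":0}
  gripper: 1

```text
t: 31.93
position: [0.4344, -0.2876, 0.0571]
orientation: [-0.602, 0.798, -0.0, 0.0]
ft_force: [0.2, -0.1, 0.3]
finger_gap: 0.977
grip_force: 0.0
```

Emit:
play_rows:
  plan:
    - {"dx":0,"dy":0,"dz":-1,"twist":0}
    - {"dx":0,"dy":0,"dz":-3.5,"twist":0}
    - {"dx":0,"dy":0,"dz":-7,"twist":0}
    - {"dx":0,"dy":0,"dz":-10,"twist":0}
    - {"dx":0,"dy":0,"dz":-12.5,"twist":0}
    - {"dx":0,"dy":0,"dz":-13.5,"twist":0}
    - {"dx":0,"dy":0,"dz":-13.5,"twist":0}

```text
t: 32.52
position: [0.4359, -0.2881, 0.1957]
orientation: [-0.602, 0.798, -0.002, 0.002]
ft_force: [-0.0, 1.3, -0.6]
finger_gap: 0.998
grip_force: 0.0
```

```bash
python3 -c "
from h import *
go(441,-90,190,13.8)
c=arm.read_camera('top'); H,S,V=cv2.split(cv2.cvtColor(c['pixels'],cv2.COLOR_BGR2HSV)); cv2.imwrite('pics/t7.png',c['pixels'][90:290,160:450].repeat(2,0).repeat(2,1))
"
```

```text
d [-19.19   4.94   0.54] twist -5.94 | at [ 435.9 -288.1  195.7] ang 164.1 q6 -4 gap 87.8 F [-0.   1.3 -0.6] t 32.5
```

View pics/t7.png

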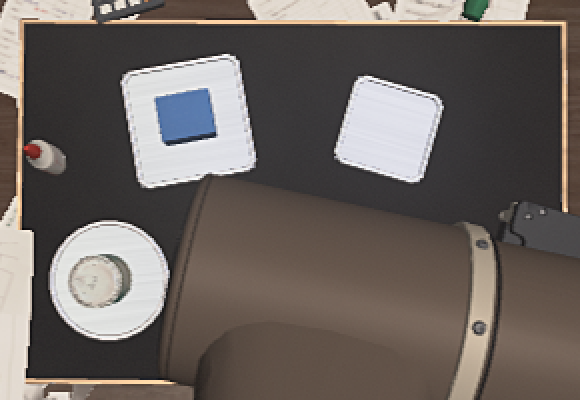

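The blue box is in the large square tray and the tin in the large round one. The arm hides the jar and the cork. Now to the ochre box.

Emit:
play_rows:
  plan:
    - {"dx":-1.7,"dy":0.4,"dz":0,"twist":-0.5}
    - {"dx":-5,"dy":1.3,"dz":0,"twist":-1.4}
    - {"dx":-8.3,"dy":2.1,"dz":0,"twist":-2.4}
    - {"dx":-11.6,"dy":3,"dz":0,"twist":-3.4}
    - {"dx":-14.9,"dy":3.8,"dz":0,"twist":-4.4}
    - {"dx":-17.5,"dy":4.5,"dz":0,"twist":-5.3}
    - {"dx":-19,"dy":4.9,"dz":0,"twist":-5.9}
    - {"dx":-19.2,"dy":4.9,"dz":0,"twist":-5.9}

```text
t: 33.23
position: [0.4392, -0.0874, 0.1911]
orientation: [0.787, -0.616, -0.001, 0.0]
ft_force: [0.2, 0.5, 0.6]
finger_gap: 1.0
grip_force: 0.0
```

Emit:
play_rows:
  plan:
    - {"dx":0,"dy":0,"dz":0,"twist":0}
    - {"dx":0,"dy":0,"dz":0,"twist":0}
    - {"dx":0,"dy":0,"dz":0,"twist":0}

```text
t: 33.48
position: [0.4397, -0.0901, 0.1915]
orientation: [0.785, -0.619, -0.0, 0.0]
ft_force: [0.3, -0.4, -0.4]
finger_gap: 1.004
grip_force: 0.0
```

```bash
python3 -c "
from h import *
go(441,-90,42.5,13.8)
c=arm.read_camera('wrist'); cv2.imwrite('pics/w8.png',c['pixels'])
"
```

```text
d [ 0.02 -0.15 14.9 ] twist -0.07 | at [439.7 -90.1 191.5] ang -166.5 q6 0 gap 88.3 F [ 0.3 -0.4 -0.4] t 33.5
```

View pics/w8.png

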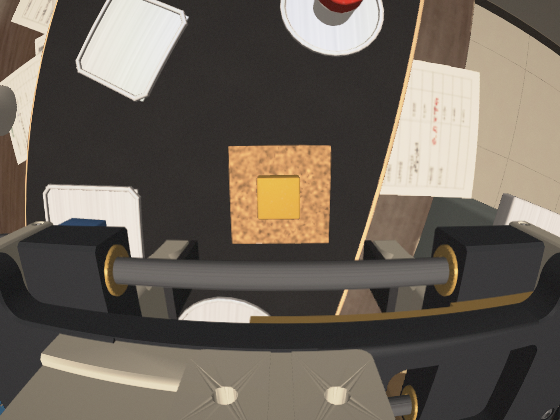

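The ochre box is flat on the cork at (278,197) and square to the fingers. The jar stands in the small round tray.

Emit:
play_rows:
  plan:
    - {"dx":0,"dy":-0.15,"dz":2,"twist":0}
    - {"dx":0,"dy":-0.15,"dz":5,"twist":0}
    - {"dx":0,"dy":-0.15,"dz":8,"twist":0}
    - {"dx":0,"dy":-0.15,"dz":11,"twist":0}
    - {"dx":0,"dy":-0.15,"dz":13.2,"twist":0}
    - {"dx":0,"dy":-0.15,"dz":14.6,"twist":0}
    - {"dx":0,"dy":-0.15,"dz":14.9,"twist":0}
    - {"dx":0,"dy":-0.15,"dz":14.9,"twist":0}

```text
t: 34.2
position: [0.4407, -0.0899, 0.0422]
orientation: [0.785, -0.619, -0.001, 0.001]
ft_force: [-0.3, -0.4, 0.7]
finger_gap: 0.999
grip_force: 0.0
```

Emit:
play_rows:
  plan:
    - {"dx":0,"dy":0,"dz":0,"twist":0}
    - {"dx":0,"dy":0,"dz":0,"twist":0}
    - {"dx":0,"dy":0,"dz":0,"twist":0}

```text
t: 34.45
position: [0.4423, -0.0891, 0.0441]
orientation: [0.786, -0.619, 0.001, -0.001]
ft_force: [-0.0, -0.0, 0.6]
finger_gap: 1.0
grip_force: 0.0
```

```bash
python3 -c "
from h import *
go(441,-90,42,13.8)
"
```

```text
d [0.06 0.15 0.21] twist -0.05 | at [442.3 -89.1  44.1] ang -166.4 q6 0 gap 88.0 F [-0.  -0.   0.6] t 34.5
```

Emit:
play_rows:
  plan:
    - {"dx":0,"dy":0,"dz":0.15,"twist":0}
    - {"dx":0,"dy":0,"dz":0.15,"twist":0}
    - {"dx":0,"dy":0,"dz":0.15,"twist":0}
    - {"dx":0,"dy":0,"dz":0.15,"twist":0}
    - {"dx":0,"dy":0,"dz":0.15,"twist":0}
    - {"dx":0,"dy":0,"dz":0.15,"twist":0}
    - {"dx":0,"dy":0,"dz":0.15,"twist":0}
    - {"dx":0,"dy":0,"dz":0.15,"twist":0}
  gripper: 0

```text
t: 35.12
position: [0.4415, -0.0891, 0.0415]
orientation: [0.786, -0.619, -0.0, 0.0]
ft_force: [0.4, -0.3, -0.2]
finger_gap: 0.456
grip_force: 6.4
```

Emit:
play_rows:
  plan:
    - {"dx":0,"dy":0,"dz":0,"twist":0}
    - {"dx":0,"dy":0,"dz":0,"twist":0}
    - {"dx":0,"dy":0,"dz":0,"twist":0}

```text
t: 35.37
position: [0.4415, -0.0891, 0.0415]
orientation: [0.786, -0.619, -0.0, 0.0]
ft_force: [-0.0, 0.4, 0.5]
finger_gap: 0.452
grip_force: 30.0
```

Emit:
play_rows:
  plan:
    - {"dx":0,"dy":0,"dz":-0.7,"twist":0}
    - {"dx":0,"dy":0,"dz":-2,"twist":0}
    - {"dx":0,"dy":0,"dz":-4,"twist":0}
    - {"dx":0,"dy":0,"dz":-5.5,"twist":0}
    - {"dx":0,"dy":0,"dz":-6,"twist":0}
    - {"dx":0,"dy":0,"dz":-6,"twist":0}
    - {"dx":0,"dy":0,"dz":-6,"twist":0}

```text
t: 35.95
position: [0.4413, -0.0891, 0.1015]
orientation: [0.786, -0.619, 0.0, -0.0]
ft_force: [-0.7, 0.3, -1.3]
finger_gap: 0.452
grip_force: 30.0
```

```bash
python3 -c "
from h import *
go(632.9,-214.7,102,-15.8)
"
```

```text
d [ 16.7  -15.68  -0.05] twist 5.87 | at [441.3 -89.1 101.5] ang -166.5 q6 0 gap 39.8 F [-0.7  0.3 -1.3] t 36.0
```

Emit:
play_rows:
  plan:
    - {"dx":0.7,"dy":-0.6,"dz":0,"twist":0}
    - {"dx":2,"dy":-1.9,"dz":0,"twist":0}
    - {"dx":4,"dy":-3.8,"dz":0,"twist":0}
    - {"dx":6.1,"dy":-5.7,"dz":0,"twist":0}
    - {"dx":8.2,"dy":-7.7,"dz":0,"twist":0}
    - {"dx":10.3,"dy":-9.7,"dz":0,"twist":0}
    - {"dx":12.3,"dy":-11.5,"dz":0,"twist":0}
    - {"dx":14,"dy":-13.1,"dz":0,"twist":0}

```text
t: 36.62
position: [0.6028, -0.1961, 0.0996]
orientation: [0.786, -0.619, -0.001, 0.001]
ft_force: [0.0, 0.2, -0.6]
finger_gap: 0.452
grip_force: 30.0
```

Emit:
play_rows:
  plan:
    - {"dx":1.2,"dy":-1.1,"dz":0,"twist":0.5}
    - {"dx":2,"dy":-1.9,"dz":0,"twist":1.4}
    - {"dx":2.5,"dy":-2.4,"dz":0,"twist":2.4}
    - {"dx":2.7,"dy":-2.6,"dz":0,"twist":3.5}
    - {"dx":2.7,"dy":-2.6,"dz":0,"twist":4.6}
    - {"dx":2.7,"dy":-2.6,"dz":0,"twist":5.5}
    - {"dx":2.7,"dy":-2.6,"dz":0,"twist":5.9}
    - {"dx":2.7,"dy":-2.6,"dz":0,"twist":5.9}

```text
t: 37.28
position: [0.6329, -0.2151, 0.0996]
orientation: [-0.602, 0.799, 0.001, -0.001]
ft_force: [-0.4, 0.7, -0.3]
finger_gap: 0.452
grip_force: 30.0
```

Emit:
play_rows:
  plan:
    - {"dx":0,"dy":0,"dz":0,"twist":0}
    - {"dx":0,"dy":0,"dz":0,"twist":0}
    - {"dx":0,"dy":0,"dz":0,"twist":0}

```text
t: 37.53
position: [0.6331, -0.2148, 0.101]
orientation: [-0.603, 0.798, 0.0, -0.0]
ft_force: [0.3, -0.2, -0.9]
finger_gap: 0.453
grip_force: 30.0
```

```bash
python3 -c "
from h import *
go(632.9,-214.7,42,-15.8)
"
```

```text
d [-0.    0.02  5.9 ] twist -0.02 | at [ 633.1 -214.8  101. ] ang 164.1 q6 -14 gap 39.9 F [ 0.3 -0.2 -0.9] t 37.5
```

Emit:
play_rows:
  plan:
    - {"dx":0,"dy":0,"dz":0.8,"twist":0}
    - {"dx":0,"dy":0,"dz":2.5,"twist":0}
    - {"dx":0,"dy":0,"dz":4.2,"twist":0}
    - {"dx":0,"dy":0,"dz":5.3,"twist":0}
    - {"dx":0,"dy":0,"dz":5.7,"twist":0}
    - {"dx":0,"dy":0,"dz":5.9,"twist":0}
    - {"dx":0,"dy":0,"dz":5.9,"twist":0}
    - {"dx":0,"dy":0,"dz":5.9,"twist":0}

```text
t: 38.2
position: [0.6339, -0.2147, 0.0432]
orientation: [-0.602, 0.798, -0.0, 0.0]
ft_force: [-0.0, -0.6, -0.4]
finger_gap: 0.455
grip_force: 30.0
```

Emit:
play_rows:
  plan:
    - {"dx":0,"dy":0,"dz":0,"twist":0}
    - {"dx":0,"dy":0,"dz":0,"twist":0}
    - {"dx":0,"dy":0,"dz":0,"twist":0}
    - {"dx":0,"dy":0,"dz":0,"twist":0}
    - {"dx":0,"dy":0,"dz":0,"twist":0}
    - {"dx":0,"dy":0,"dz":0,"twist":0}
    - {"dx":0,"dy":0,"dz":0,"twist":0}
    - {"dx":0,"dy":0,"dz":0,"twist":0}
  gripper: 1

```text
t: 38.87
position: [0.6333, -0.2146, 0.0426]
orientation: [-0.602, 0.798, -0.0, -0.0]
ft_force: [0.1, 0.3, 1.2]
finger_gap: 0.975
grip_force: 0.0
```

Emit:
play_rows:
  plan:
    - {"dx":0,"dy":0,"dz":-1,"twist":0}
    - {"dx":0,"dy":0,"dz":-3.5,"twist":0}
    - {"dx":0,"dy":0,"dz":-7,"twist":0}
    - {"dx":0,"dy":0,"dz":-10,"twist":0}
    - {"dx":0,"dy":0,"dz":-13,"twist":0}
    - {"dx":0,"dy":0,"dz":-16,"twist":0}
    - {"dx":0,"dy":0,"dz":-17.5,"twist":0}
    - {"dx":0,"dy":0,"dz":-18,"twist":0}

```text
t: 39.53
position: [0.6347, -0.215, 0.2276]
orientation: [-0.602, 0.798, -0.002, 0.002]
ft_force: [0.9, -0.3, -0.1]
finger_gap: 0.997
grip_force: 0.0
```

```bash
python3 -c "
from h import *
go(440,-480,220,-15.8)
"
```

```text
d [30.82 11.46  0.67] twist -0.02 | at [ 634.7 -215.   227.6] ang 164.1 q6 -14 gap 87.7 F [ 0.9 -0.3 -0.1] t 39.5
```

Retreating to the side for a clear final look.

Emit:
play_rows:
  plan:
    - {"dx":2,"dy":0.7,"dz":0,"twist":0}
    - {"dx":5.5,"dy":2,"dz":0,"twist":0}
    - {"dx":9,"dy":3.3,"dz":0,"twist":0}
    - {"dx":12.5,"dy":4.6,"dz":0,"twist":0}
    - {"dx":16,"dy":6,"dz":0,"twist":0}
    - {"dx":19.5,"dy":7.2,"dz":0,"twist":0}
    - {"dx":22,"dy":8.2,"dz":0,"twist":0}
    - {"dx":24,"dy":9,"dz":0,"twist":0}

```text
t: 40.2
position: [0.4787, -0.4222, 0.2223]
orientation: [-0.602, 0.799, 0.0, -0.0]
ft_force: [-0.4, -0.1, -0.3]
finger_gap: 1.0
grip_force: 0.0
```

Emit:
play_rows:
  plan:
    - {"dx":3,"dy":3,"dz":0,"twist":0}
    - {"dx":6,"dy":6,"dz":0,"twist":0}
    - {"dx":9,"dy":9,"dz":0,"twist":0}
    - {"dx":11,"dy":11,"dz":0,"twist":0}
    - {"dx":12,"dy":12,"dz":0,"twist":0}
    - {"dx":12,"dy":12,"dz":0,"twist":0}
    - {"dx":12,"dy":12,"dz":0,"twist":0}
    - {"dx":12,"dy":12,"dz":0,"twist":0}

```text
t: 40.87
position: [0.333, -0.5029, 0.2225]
orientation: [-0.602, 0.798, 0.0, 0.0]
ft_force: [-0.0, 0.2, -1.0]
finger_gap: 1.004
grip_force: 0.0
```

```bash
python3 -c "
from h import *
c=arm.read_camera('top'); s=arm.read_camera('scene')
cv2.imwrite('pics/f.png',np.hstack([c['pixels'][90:290,160:450],s['pixels'][130:330,130:410]]))
H,S,V=cv2.split(cv2.cvtColor(c['pixels'],cv2.COLOR_BGR2HSV))
m=lambda a:a.astype(np.uint8)*255
print('och',rect(c,biggest(m((H>12)&(H<28)&(S>110)&(V>80)),(320,120,390,188)),.038))
print('blue',rect(c,biggest(m((H>95)&(H<125)&(S>120)&(V>100)),(212,112,296,190)),.058))
print('red',circ(c,biggest(m(((H<8)|(H>172))&(S>130)&(V>80)),(357,213,420,272)),.083))
print('glue',ray(c,biggest(m(((H<8)|(H>172))&(S>130)&(V>80)),(170,150,200,185)).mean(0),.11))
"
```

```text
och (array([ 633.2, -215.7]), array([38.7, 39.3]), 74.3)
blue (array([641.6,  12.9]), array([46.9, 57.4]), 11.7)
red (array([ 435.5, -285. ]), array([38.3, 39.5]))
glue [[0.59513778 0.16465488 0.11      ]]
```

View pics/f.png

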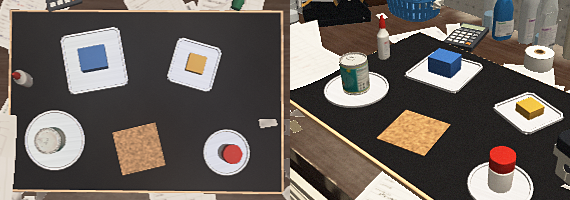

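Both views show all four items upright and centred in their own trays (within about 3 mm), with the glue bottle unmoved. I'll hand it in.

```bash
python3 -c "
from cell import arm
print(arm.job_done())"
```

```text
the job is handed in; nothing more can be done
None
```

All four objects are in their own trays, upright and within about 3 mm of the middle by the cameras, the glue bottle has not moved, and the job was handed in after about 41 s of the 133 s allowed.

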